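# Square up the test coupons and hold the press at three clicks

## Robot

A 7-joint arm with a two-finger parallel gripper is mounted at the origin on the work surface. World frame = base frame: x ahead of the robot, y to its left, z up, the work surface at z = 0. Lengths are in mm, angles in rad, forces in N, time in s.
With the tool pointing down it reaches from about 400 to 875 mm from the base axis. Payload 6.5 kg.
Tool frame: the origin (TCP) lies midway between the tips of the shut fingers; the grasp point (between the pads) lies 19 mm behind it (grip_depth is the distance from the TCP to the grasp point, in mm); y points along the fingers, z is the direction in which the jaws open and shut, and the axes are right-handed (so a half turn about y gives the same grasp; the last joint's range is limited). The gripper opens to 88 mm and grips with 3 to 60 N. Pads are 18 mm wide; open, the fingers measure 123 mm over their backs; the gripper's body (75 mm by 187 mm) begins 45 mm behind the grasp point.
Start: joints at [-0.066, 0.536, -0.004, 1.538, 0.003, 1.067, -0.071], TCP at [649.992, 0, 238.716] pointing down, gripper open.
Joint ranges: [-2.7, 2.7], [-0.37, 2.16], [-1.27, 1.26], [0.24, 2.4], [-1.31, 4.45], [0.19, 1.91], [-2.76, 2.76]. Speed limits (rad/s): [2.39, 2.39, 3.14, 3.14, 3.14, 3.14, 3.14].

## Interface

Orientations are given as a rotation vector (axis times angle).
In Python, from rig import observe, grab_frame, sign_off, look_for, silhouettes, spot_point, grip_depth gives the robot as it stands.
- The arm moves only by the tool send_rows, never from a script. Its argument "targets" is a list of rows, each a list of 7 numbers: the shift along the tool's x, y, z in mm, then the turn, a rotation vector about the tool's x, y, z in degrees, then the closure, from 0 (fully open) to 1 (shut). A call has 1 to 8 rows; each row is the pose to reach, as a shift and turn from the pose commanded when the call began, along the tool's axes at that moment; what a row does not reach only later rows make up. A row lasts 1/8 s, in which the tool goes at most 62.5 mm and 10.7 degrees, less where a joint would pass 70% of its speed; a pose out of reach is approached as far as the arm can. A call with a gripper value outside its range is refused whole. The fingers move at their own pace and stop on an object; "squeeze" is the grip in N (left out, the last holds). Time passes only in rows, so rows that repeat a pose let the fingers close. It gives the time, the measured TCP pose, the force and the opening at its end, in the units of the state.
- observe(): the state, without advancing time (a new reading comes with each control period).
- grab_frame(name): name is "scene" or "side" or "wrist"; returns a dict with "image" (400x640x3 uint8, blue, green, red), "fx", "fy", "cx", "cy" (pixels), "eye" and "orientation" of the camera in the world. Camera axes: x right, y down, z forward; pixel columns grow to the right and rows downward; lengths in mm; the calibration is good to about 2 mm. A picture is of the moment at which its call begins. There is no depth.
- sign_off(): hands the job in, once; it reports no verdict.
Trained networks look in a picture, given as the dict that the camera call returned (one of the last four; its "shot" number tells which), for a name from the list of things; names that differ only in an ending like _2 or _b are one class to them, and where a whole thing is asked for, a point or a joint stands for the part that bears it (a point fixed in the world has none). Each returns a list of dicts, best first, with "score" (0 to 1); they miss things now and then, are a little off and sometimes report something else, mostly with a low value. They report only what shows in the picture. A call takes as long as a camera call. They do not tell look-alikes from the thing itself.
- look_for(picture, thing): "xy" ([column, row] as shares, 0 to 1, of the picture: columns of its width, rows of its height, amid what is visible of it).
- silhouettes(picture, thing): "mask" (400x640 bool, what is visible of it) and "xy" ([column, row] as shares, 0 to 1, of the picture: columns of its width, rows of its height, amid what is visible of it).
- spot_point(picture, thing): "xy" ([column, row] as shares, 0 to 1, of the picture: columns of its width, rows of its height: a listed point, or the origin of a listed thing).
The state is a dict: "t": time; "joint_pos": joint angles; "joint_velocities": joint speeds; "joint_torque": joint torques, N m; "position": TCP position; "eef_rot": TCP orientation; "ft_force": force on the tool from outside, world axes, zero at the start; "moment": the same for the moment, N m; "grip_width": finger opening in mm.
Only numpy, scipy, OpenCV 4.12 (cv2) and the standard library are available. Lean on these libraries where they do the work, as an engineer would, in place of code of your own. Each camera call takes 0.05 s, during which the arm holds its last target. There are 200 camera calls.

## Task

Tap the near ends of the four staggered aluminium test coupons in the little bench press until their edges line up and all sit home against its end stop, with the press lever still at rest. Then pull the lever by its red knob exactly three clicks, never on into a fourth, so that the foot presses on the squared stack, and finish while still holding the knob there: a spring throws the lever back if you let go. Leave the other glassware and bottles where they stand.

Things in the scene. Friction and masses are not known exactly. Their poses are not given: they have to be found in the camera images.
- press: small bench press, fixed to the bench. Origin on the bench, under its pressing foot. Its +x is the direction the coupons are tapped (away from the robot, yaw up to 0.4 rad either way); the lever is on its +y side. In its frame, mm: grey bed x -28 to 90, y +-40, top 12 up; guide walls, inner faces y +-26.5, x -8 to 34, 33 high; blue arm above the stack x -6 to 80, 22 wide, 50 to 64 high
- stop_face (a point): centre of the foot of the dark end stop's face, 37.5 mm along +x from the press origin, 12 mm up (on the bed); the stop is 50 mm wide, its top 36 mm above the bench. A coupon that is home touches it; its near end is then at x = -37.5 mm, overhanging the bed by 9.5 mm, and free to be tapped from the robot's side down to 5 mm above the bench
- coupon1_mid (a point): centre of the silver (lowest) anodised aluminium coupon, a loose plate 75 x 50 x 5 mm (x, y, z of the press) lying in the stack, centre 14.5 mm above the bench. It starts 5 to 16 mm short of the end stop (negative x in the press frame); home it is at x = 0, y = 0 (1.5 mm side play). All four weigh about 0.2 kg; pushing them home takes 2 to 10 N, in jerks
- coupon2_mid (a point): centre of the copper-coloured (second from below) anodised aluminium coupon, a loose plate 75 x 50 x 5 mm (x, y, z of the press) lying in the stack, centre 19.5 mm above the bench. It starts 5 to 16 mm short of the end stop (negative x in the press frame); home it is at x = 0, y = 0 (1.5 mm side play). All four weigh about 0.2 kg; pushing them home takes 2 to 10 N, in jerks
- coupon3_mid (a point): centre of the dark (third) anodised aluminium coupon, a loose plate 75 x 50 x 5 mm (x, y, z of the press) lying in the stack, centre 24.5 mm above the bench. It starts 5 to 16 mm short of the end stop (negative x in the press frame); home it is at x = 0, y = 0 (1.5 mm side play). All four weigh about 0.2 kg; pushing them home takes 2 to 10 N, in jerks
- coupon4_mid (a point): centre of the gold-coloured (top) anodised aluminium coupon, a loose plate 75 x 50 x 5 mm (x, y, z of the press) lying in the stack, centre 29.5 mm above the bench. It starts 5 to 16 mm short of the end stop (negative x in the press frame); home it is at x = 0, y = 0 (1.5 mm side play). All four weigh about 0.2 kg; pushing them home takes 2 to 10 N, in jerks
- lever (a joint): press lever, rad: 0 = at rest, grows counter-clockwise seen from above, ends at 1.1. A click every 0.2: resistance peaks 0.05 past each notch (0, 0.2, 0.4, ...), snaps down midway, is least just before the next notch. Third click: snaps in by 0.6; a fourth would snap at 0.7 to 0.8. A spring returns it to 0 when let go. 1 to 6 N at the knob, about 4 N in the third notch
- lever_axis (a point): top of the lever's vertical axis, 68 mm along +x from the press origin, 80 mm above the bench, over a steel column. The lever is a flat steel bar (top 74 mm up) with the red knob 95 mm from this axis; at rest it points to the press's +y side, leaning 0.4 rad towards +x (heading 1.171 rad from the press's +x axis)
- lever_knob: upright red knob on the lever's end: cylinder 14 mm wide, 52 mm tall, origin half-way up, 100 mm above the bench (top at 126), over a collar 20 mm wide. At lever value q it stands at x = 68 + 95 cos(1.171 + q), y = 95 sin(1.171 + q) mm in the press frame: it is pulled towards the robot. It can be pinched from above and spins freely on its pin
- foot: black rubber pressing foot, 22 mm wide, under the end of the blue arm; origin at the centre of its underside, 6 mm above the stack while the lever rests. The lever lowers it 16.7 mm per rad; it is sprung (1.5 N per mm), meets the stack at about lever value 0.36 and presses with about 6 to 7 N in the third notch
- beaker: clear glass beaker, 60 mm wide, 75 mm tall, standing about 130 mm to the -y side of the press. Bystander; origin at the centre of its underside
- vial: small amber vial with white cap, 26 mm wide, 50 mm tall, beyond the press on its -y side. Bystander; origin at the centre of its underside
- dish: shallow white dish, 80 mm wide, 18 mm tall, about 150 mm to the +y side of the press. Bystander; origin at the centre of its underside
- blue_tube: upright blue tube, 24 mm wide, 75 mm tall. Bystander; origin at the centre of its underside
- amber_bottle: amber glass bottle with red cap, 72 mm wide, 160 mm tall. Bystander; origin at the centre of its underside
- flask: conical glass flask with stopper, 82 mm wide at the foot, 128 mm tall. Bystander; origin at the centre of its underside
- reagent: white plastic bottle with blue cap, 60 mm wide, 120 mm tall. Bystander; origin at the centre of its underside
Mind the look-alikes: they are no part of the job. What is meant by the part that bears coupon4_mid is not pink or turquoise, and is the larger of those in its own colour.

How it is judged (in metres and radians):
On the way, in this order (a step that is already met when the one before it is completed fails the run):
1. all four coupons are home against the end stop, their edges lined up, the lever still at rest (x of coupon1_mid in the frame of press between -0.003 and 0.003 m and x of coupon2_mid in the frame of press between -0.003 and 0.003 m and x of coupon3_mid in the frame of press between -0.003 and 0.003 m and x of coupon4_mid in the frame of press between -0.003 and 0.003 m and y of coupon1_mid in the frame of press between -0.004 and 0.004 m and y of coupon2_mid in the frame of press between -0.004 and 0.004 m and y of coupon3_mid in the frame of press between -0.004 and 0.004 m and y of coupon4_mid in the frame of press between -0.004 and 0.004 m and z of each of coupon1_mid, coupon2_mid, coupon3_mid, coupon4_mid in the frame of press below 0.034 m and value of joint lever below 0.1 rad), for 0.2 s.
2. the lever is held at the third click with the foot on the squared stack (x of coupon1_mid in the frame of press between -0.003 and 0.003 m and x of coupon2_mid in the frame of press between -0.003 and 0.003 m and x of coupon3_mid in the frame of press between -0.003 and 0.003 m and x of coupon4_mid in the frame of press between -0.003 and 0.003 m and y of coupon1_mid in the frame of press between -0.004 and 0.004 m and y of coupon2_mid in the frame of press between -0.004 and 0.004 m and y of coupon3_mid in the frame of press between -0.004 and 0.004 m and y of coupon4_mid in the frame of press between -0.004 and 0.004 m and z of each of coupon1_mid, coupon2_mid, coupon3_mid, coupon4_mid in the frame of press below 0.034 m and value of joint lever between 0.52 and 0.7 rad and contact force between the fingers and lever_knob above 1 N), for 0.3 s.
At the end, for the whole second after the job is handed in: The lever stands still in its third click (0.52 to 0.70 rad), held there by the fingers on the red knob (more than 1 N); the foot presses with more than 2 N; all four coupons lie stacked flat, each within 3 mm of home along the press and within 4 mm across it (all of step 2 and velocity of joint lever between -0.1 and 0.1 rad/s and contact force between foot and anything else above 2 N); the arm keeps its last pose, push and grip.
It fails at once if the lever is pulled over the fourth click (beyond 0.78 rad) (value of joint lever above 0.78 rad).
It fails at once if a bystander is knocked or moved more than 20 mm (distance of any of beaker, vial, dish, blue_tube, amber_bottle, flask, reagent from where it was at the start of the episode above 0.02 m).
It also fails if it takes over 64 s, if anything falls off the work surface, if the arm or the gripper's body presses on something with over 40 N, if the wrist force passes 120 N, or if a joint passes its speed limit or range.

## Working session

There is one attempt and no reset: what is moved stays moved. The work goes in short steps, Python scripts to look and compute and a tool call to move; the robot and the scene stay as the last step left them, time stands still between calls to the robot, and variables do not carry over. Pictures are saved under pics/ and viewed, about 8 in all and at most 12, crops included, and the job is handed in when it is done.

Besides the shell and the picture viewer there is one more tool, called after "Emit:" as name(argument=value, ...), one argument or row to a line, values as JSON. send_rows: Moves the arm, as the interface text tells. Its arguments: {"type":"object","properties":{"targets":{"type":"array"},"squeeze":{"type":"number"}},"required":["targets"]}

```bash
mkdir -p pics; cat > h.py <<'E'
import numpy as np, cv2
from scipy.spatial.transform import Rotation as R
from rig import *
def rot(o):
    o=np.array(o,float); return o if o.shape==(3,3) else R.from_rotvec(o).as_matrix()
def ray(f,uv):
    d=rot(f["orientation"])@np.array([(uv[0]-f["cx"])/f["fx"],(uv[1]-f["cy"])/f["fy"],1]); return np.array(f["eye"],float),d/np.linalg.norm(d)
def atz(f,uv,z):
    e,d=ray(f,uv); return e+d*(z-e[2])/d[2]
def proj(f,p):
    c=rot(f["orientation"]).T@(np.array(p,float)-np.array(f["eye"],float)); return np.array([f["fx"]*c[0]/c[2]+f["cx"],f["fy"]*c[1]/c[2]+f["cy"]])
def px(r): return np.array(r["xy"])*[640,400]
E
python3 - <<'E'
from h import *
s=observe(); print(s); print("gd",grip_depth if not callable(grip_depth) else grip_depth())
fs={n:grab_frame(n) for n in("scene","side","wrist")}
for n,f in fs.items():
    print(n,f["fx"],f["cx"],f["cy"],f["eye"],f["orientation"])
    cv2.imwrite(f"pics/{n}0.png",f["image"])
Z=dict(press=0,stop_face=12,coupon4_mid=29.5,coupon1_mid=14.5,lever_axis=80,lever_knob=100)
for n,f in fs.items():
    for t,z in Z.items():
        for r in spot_point(f,t)[:3]: print(n,t,round(r["score"],2),px(r).round(1),atz(f,px(r),z).round(1))
E
```

```text
{'t': 0.0, 'joint_pos': array([-0.06617986,  0.53715515, -0.00445185,  1.53883603,  0.00258594,
        1.067297  , -0.07117799]), 'joint_velocities': array([ 0.0009644 , -0.00015465,  0.00014469,  0.00030076, -0.0006781 ,
       -0.00010125,  0.00044058]), 'joint_torque': array([-1.69933578e-04, -5.70981932e+01,  9.90184285e-01, -2.51597965e+01,
       -5.62433247e-02,  1.80829730e-02,  2.02785413e-04]), 'position': array([ 6.49401126e+02, -1.70148502e-02,  2.37860546e+02]), 'eef_rot': array([-1.21055595,  1.21033402, -1.20842153]), 'ft_force': array([-0.2865036 ,  0.5502914 , -0.05418017]), 'moment': array([ 0.05363977, -0.00949929,  0.02064161]), 'grip_width': 87.46761984302194}
gd 18.700000000000003
scene 475.75389583865126 318.6543809757623 201.12812522672763 [1397.98914432 -306.83771936  842.6645086 ] [-1.92235869 -1.3608594   0.60456496]
side 457.83569869416544 318.59784028604315 212.89544580255014 [ -41.81686012 -868.24609265  943.07920872] [-2.18925802  0.65615772 -0.32753264]
wrist 294.1028007789206 320.81024793338895 198.7073839610402 [650.54700512  81.45439778 383.8389143
[... 680 characters left out ...]
338.  216.5] [621.1  -9.1  29.5]
side coupon4_mid 0.57 [313.6 231.8] [518.9 -27.1  29.5]
side coupon1_mid 0.48 [313.2 234.5] [520.5 -22.8  14.5]
side lever_axis 0.61 [340.5 215.2] [594.1 -55.6  80. ]
side lever_knob 0.49 [341.1 188.9] [654.8  26.5 100. ]
wrist press 0.71 [230.4 186.7] [527.4 -29.5   0. ]
wrist stop_face 0.83 [257.1 193.6] [565.8 -35.5  12. ]
wrist coupon4_mid 0.84 [358.5 204.7] [698.5 -44.8  29.5]
wrist coupon4_mid 0.69 [126.5  77.7] [433.1 105.6  29.5]
wrist coupon4_mid 0.59 [216.2 188.9] [518.8 -23.9  29.5]
wrist coupon1_mid 0.25 [217.2 189. ] [514.5 -28.5  14.5]
wrist lever_axis 0.77 [271.3 225.2] [594.7 -51.3  80. ]
wrist lever_knob 0.94 [327.  162.3] [656.3  24.2 100. ]
```

View pics/wrist0.png

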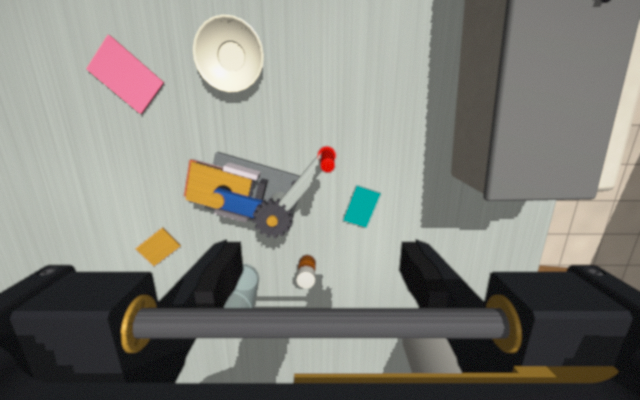

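View pics/side0.png

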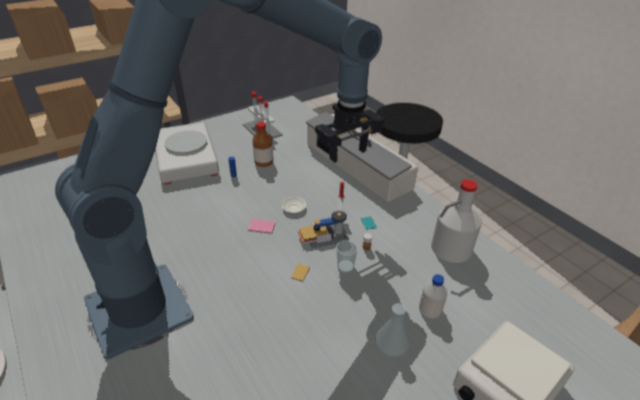

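```bash
cat >> h.py <<'E'
from scipy.optimize import least_squares
PF=dict(press=(0,0,0),stop_face=(37.5,0,12),lever_axis=(68,0,80),lever_knob=(68+95*np.cos(1.171),95*np.sin(1.171),100))
def P2W(p,q):
    c,s=np.cos(p[2]),np.sin(p[2]); return np.array([p[0]+c*q[0]-s*q[1],p[1]+s*q[0]+c*q[1],q[2]])
def fit(frames,p0=(527,-25,-.32)):
    obs=[]
    for n,f in frames.items():
        for t,q in PF.items():
            r=spot_point(f,t)
            if r: obs.append((n,f,t,q,px(r[0])))
    fun=lambda p:np.concatenate([(proj(f,P2W(p,q))-u)/f["fx"]*np.linalg.norm(np.array(f["eye"])-P2W(p,q)) for n,f,t,q,u in obs])
    s=least_squares(fun,p0,loss="soft_l1",f_scale=2,x_scale=(1,1,.01))
    for o,e in zip(obs,fun(s.x).reshape(-1,2)): print(o[0],o[2],o[4].round(1),e.round(1))
    print("press",s.x.round(3)); return s.x
E
python3 - <<'E'
from h import *
s=observe(); print(rot(s["eef_rot"]).round(3))
fs={n:grab_frame(n) for n in("scene","side","wrist")}
p=fit(fs)
for t,z in dict(beaker=0,vial=0,dish=0,blue_tube=0,amber_bottle=0,flask=0,reagent=0).items():
    for n,f in fs.items():
        r=spot_point(f,t)
        if r: print(t,n,round(r[0]["score"],2),atz(f,px(r[0]),0).round(0)[:2])
E
```

```text
[[-0. -0.  1.]
 [-1. -0. -0.]
 [ 0. -1. -0.]]
scene press [298.5 216.5] [4.9 5.2]
scene stop_face [300.8 222.1] [-1.6  7.4]
scene lever_axis [302.1 211.5] [-5.4  3.9]
scene lever_knob [339.2 214.5] [-4.1  7. ]
side press [314.  237.3] [4.2 1.1]
side stop_face [324.6 232.8] [ 8.5 -0.2]
side lever_axis [338.  216.4] [ 0.1 -7.3]
side lever_knob [345.3 267.8] [ -11.3 -241.7]
wrist press [234.8 184.6] [-7.9 -1.8]
wrist stop_face [258.5 197.4] [-5.9 -3.8]
wrist lever_axis [268.7 222.3] [-1.3 -1. ]
wrist lever_knob [326.5 161.9] [-1.9  0.7]
press [ 5.27021e+02 -2.49240e+01 -3.30000e-01]
beaker scene 0.78 [ 531. -174.]
beaker side 0.87 [ 527. -169.]
beaker wrist 0.74 [ 532. -173.]
vial scene 0.72 [ 629. -134.]
vial side 0.69 [ 639. -149.]
vial wrist 0.62 [ 631. -141.]
dish scene 0.74 [539. 137.]
dish side 0.73 [551. 131.]
dish wrist 0.57 [548. 130.]
blue_tube scene 0.52 [452. 412.]
blue_tube side 0.74 [528.   6.]
amber_bottle scene 0.93 [603. 428.]
amber_bottle side 0.6 [595. 417.]
flask scene 0.82 [ 477. -437.]
flask side 0.75 [ 476. -437.]
reagent scene 0.76 [ 615. -412.]
reagent side 0.82 [ 620. -414.]
```

Emit:
send_rows(
  targets=[
    [30,24,-40,0,9,0,0],
    [60,48,-80,0,18,0,0],
    [60,48,-80,0,18,0,0],
    [60,48,-80,0,18,0,0],
  ],
)

```text
t: 3.35
position: [571.0, -59.5, 191.3]
eef_rot: [-1.043, 1.435, -1.436]
ft_force: [-0.0, -0.2, -0.1]
grip_width: 87.8
```

```bash
sed -i 's/,x_scale=(1,1,.01)//; s/f_scale=2/f_scale=3,x_scale="jac"/' h.py; python3 - <<'E'
from h import *
s=observe(); print(s["t"],s["position"],s["joint_velocities"].round(3).max())
fs={n:grab_frame(n) for n in("scene","side","wrist")}
p=fit(fs); fit({"wrist":fs["wrist"]})
f=fs["wrist"]; np.save("p.npy",p)
im=cv2.resize(f["image"][0:300,100:500],None,fx=2,fy=2,interpolation=cv2.INTER_CUBIC)
def dot(q,c):
    u=(proj(f,P2W(p,q))-[100,0])*2; cv2.circle(im,tuple(int(v) for v in u),3,c,-1)
for q in [(-28,-40,12),(-28,40,12),(90,40,12),(90,-40,12)]: dot(q,(255,0,255))
for q in [(-37.5,-25,32),(-37.5,25,32),(37.5,25,32)]: dot(q,(0,255,0))
for q in [(68,0,80),(105,87.5,126)]: dot(q,(255,255,0))
cv2.imwrite("pics/w1.png",im)
E
```

```text
3.35 [570.98317906 -59.45430543 191.33085781] 0.004
scene press [299.8 217.7] [3.1 0.3]
scene stop_face [299.7 222.7] [2.2 4.3]
scene lever_axis [301.9 211.9] [-4.3  1.3]
scene lever_knob [153.2 282.2] [ 427.  -150.8]
side press [312.5 235.9] [5.8 4.8]
side stop_face [291.8 206.5] [105.2  79.2]
side lever_axis [336.7 215.3] [ 1.2 -4.1]
side lever_knob [314.  239.9] [  83.8 -155.6]
wrist press [276.5 160.3] [-6.1 -3.8]
wrist stop_face [308.3 160.1] [-5.7  0. ]
wrist lever_axis [338.3 172.7] [-4.7  2.6]
wrist lever_knob [390.7  65.5] [-1.2  2.8]
press [ 5.2513e+02 -2.2629e+01 -3.4400e-01]
wrist press [276.5 160.3] [-0.4 -1.1]
wrist stop_face [308.3 160.1] [-0.2  0.7]
wrist lever_axis [338.3 172.7] [0.8 1.6]
wrist lever_knob [390.7  65.5] [-0.1 -0.9]
press [ 5.29495e+02 -2.68650e+01 -2.89000e-01]
```

View pics/w1.png

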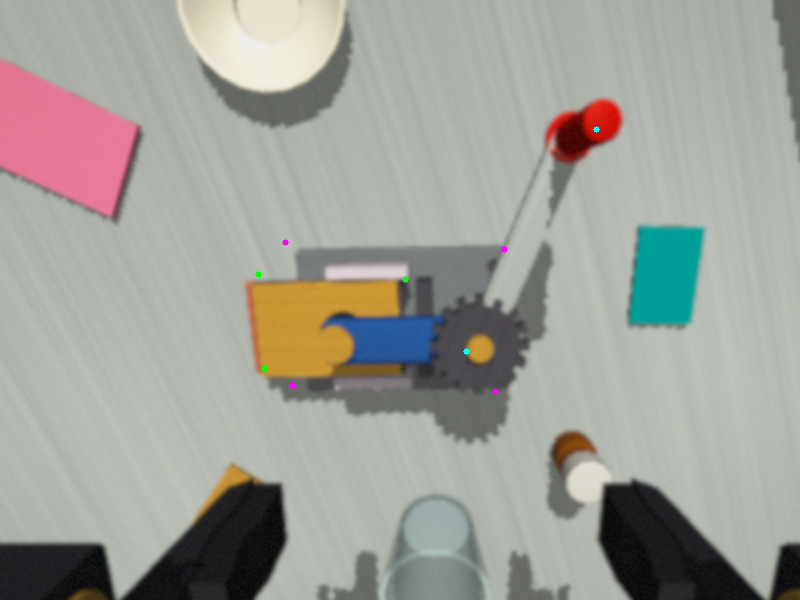

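```bash
cat >> h.py <<'E'
P=np.array([529.5,-26.9,-.289])
def W2P(w,p=P):
    c,s=np.cos(p[2]),np.sin(p[2]); d=np.array(w)-[p[0],p[1],0]; return np.array([c*d[0]+s*d[1],-s*d[0]+c*d[1],d[2]])
def plan(*qs,yaw=None):  # press-frame targets -> tool shifts
    s=observe(); M=rot(s["eef_rot"]); w=np.array(s["position"]); print("t",s["t"],"press-frame TCP",W2P(w).round(1),"tool axes in press",(R.from_euler("z",-P[2]).as_matrix()@M).round(2).tolist(),"F",(R.from_euler("z",-P[2]).as_matrix()@s["ft_force"]).round(1),"grip",round(s["grip_width"],1))
    for q in qs: print(q,"->",(M.T@(P2W(P,q)-w)).round(1))
E
python3 - <<'E'
from h import *
f=grab_frame("wrist")
for q,o in [((-28,40,12),(298,250)),((90,40,12),(505,245)),((68,0,80),(481,348)),((105,87.5,126),(602,120)),]: print(q,proj(f,P2W(P,q)).round(1),np.array(o)/2+[100,0])
for o in [(252,283),(260,374)]: print("gold near corner",W2P(atz(f,np.array(o)/2+[100,0],32)).round(1))
plan((-90,0,120),(-90,0,60),(-90,0,9))
E
```

```text
(-28, 40, 12) [247.1 123.8] [249. 125.]
(90, 40, 12) [357.2 120.9] [352.5 122.5]
(68, 0, 80) [340.9 172.7] [340.5 174. ]
(105, 87.5, 126) [402.   56.4] [401.  60.]
gold near corner [-46.6  24.2  32. ]
gold near corner [-48.4 -24.3  32. ]
t 4.35 press-frame TCP [ 48.2 -20.2 190.7] tool axes in press [[-0.03, -0.0, 1.0], [-1.0, -0.0, -0.03], [0.0, -1.0, -0.0]] F [ 1.1 -0.2  0.7] grip 88.4
(-90, 0, 120) -> [ -16.7   70.7 -138.7]
(-90, 0, 60) -> [ -16.7  130.7 -138.7]
(-90, 0, 9) -> [ -16.7  181.7 -138.7]
```

Emit:
send_rows(
  targets=[
    [-4,0,-40,0,-10,0,1],
    [-8,0,-80,0,-20,0,1],
    [-12,10,-110,0,-30,0,1],
    [-16.7,30,-138.7,0,-40,0,1],
    [-16.7,70.7,-138.7,0,-50,0,1],
    [-16.7,70.7,-138.7,0,-60,0,1],
    [-16.7,70.7,-138.7,0,-70,0,1],
    [-16.7,70.7,-138.7,0,-80,0,1],
  ],
)

```text
t: 5.35
position: [443.4, -1.3, 120.0]
eef_rot: [-1.537, 0.379, -0.379]
ft_force: [0.1, 0.3, -0.5]
grip_width: 10.3
```

Emit:
send_rows(
  targets=[
    [0,20,0,0,-10,0,1],
    [0,60,0,0,-11.4,0,1],
    [0,60,0,0,-11.4,0,1],
    [0,60,0,0,-11.4,0,1],
  ],
)

```text
t: 5.85
position: [443.8, -1.2, 60.9]
eef_rot: [-1.559, 0.227, -0.228]
ft_force: [0.6, -0.0, -0.7]
grip_width: 0.3
```

```bash
python3 - <<'E'
from h import *
plan((-90,0,9),(-70,0,9),(-60,0,9),(-46.5,0,9))
f=grab_frame("wrist"); cv2.imwrite("pics/w2.png",f["image"])
E
```

```text
t 5.85 press-frame TCP [-89.5   0.2  60.9] tool axes in press [[1.0, 0.0, 0.0], [-0.0, 0.0, 1.0], [0.0, -1.0, 0.0]] F [ 0.6  0.2 -0.7] grip 0.3
(-90, 0, 9) -> [-0.5 51.9 -0.2]
(-70, 0, 9) -> [19.5 51.9 -0.2]
(-60, 0, 9) -> [29.5 51.9 -0.2]
(-46.5, 0, 9) -> [43.  51.9 -0.2]
```

View pics/w2.png

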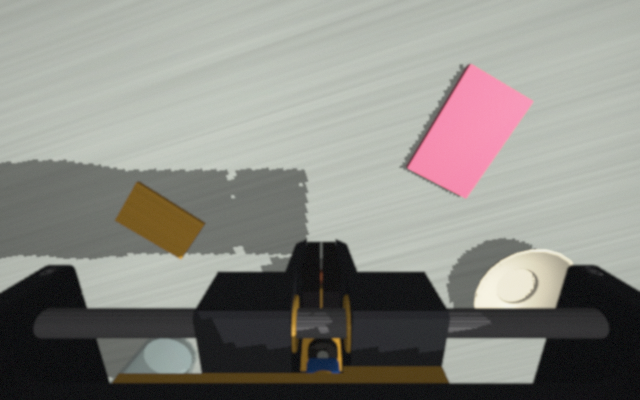

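Emit:
send_rows(
  targets=[
    [0,26,0,0,0,0,1],
    [0,52,0,0,0,0,1],
    [10,52,0,0,0,0,1],
    [20,52,0,0,0,0,1],
    [23,52,0,0,0,0,1],
    [26,52,0,0,0,0,1],
  ],
)

```text
t: 6.65
position: [468.2, -8.8, 8.7]
eef_rot: [-1.559, 0.228, -0.228]
ft_force: [-3.1, 1.2, 2.1]
grip_width: 0.3
```

Emit:
send_rows(
  targets=[
    [2,0,0,0,0,0,1],
    [4,0,0,0,0,0,1],
    [6,0,0,0,0,0,1],
    [8,0,0,0,0,0,1],
  ],
)

```text
t: 7.15
position: [475.0, -10.9, 7.9]
eef_rot: [-1.559, 0.229, -0.226]
ft_force: [-6.1, 2.1, 5.1]
grip_width: 0.2
```

```bash
python3 -c "
from h import *
plan((-46.5,0,9))"
```

```text
t 7.15 press-frame TCP [-56.8  -0.2   7.9] tool axes in press [[1.0, -0.0, 0.0], [-0.0, -0.0, 1.0], [-0.0, -1.0, -0.0]] F [-6.4  0.2  5.1] grip 0.2
(-46.5, 0, 9) -> [10.3 -1.2  0.2]
```

Emit:
send_rows(
  targets=[
    [1.5,0,0,0,0,0,1],
    [3,0,0,0,0,0,1],
    [4.5,0,0,0,0,0,1],
  ],
)

```text
t: 7.52
position: [480.3, -12.3, 7.9]
eef_rot: [-1.559, 0.227, -0.227]
ft_force: [-0.9, 1.3, -0.4]
grip_width: 0.6
```

Emit:
send_rows(
  targets=[
    [1,0,0,0,0,0,1],
    [2,0,0,0,0,0,1],
    [3,0,0,0,0,0,1],
  ],
)

```text
t: 7.9
position: [481.9, -12.8, 7.9]
eef_rot: [-1.559, 0.229, -0.225]
ft_force: [-6.6, 2.3, 6.7]
grip_width: 0.5
```

```bash
python3 -c "
from h import *
plan((-46.5,0,9))"
```

```text
t 7.9 press-frame TCP [-49.7  -0.1   7.9] tool axes in press [[1.0, -0.0, 0.0], [-0.0, -0.0, 1.0], [-0.0, -1.0, -0.0]] F [-7.   0.3  6.7] grip 0.5
(-46.5, 0, 9) -> [ 3.2 -1.1  0.1]
```

Emit:
send_rows(
  targets=[
    [1,0,0,0,0,0,1],
    [2,0,0,0,0,0,1],
  ],
)

```text
t: 8.15
position: [482.1, -12.9, 7.7]
eef_rot: [-1.56, 0.231, -0.222]
ft_force: [-10.3, 4.6, 8.5]
grip_width: 0.1
```

Emit:
send_rows(
  targets=[
    [1,0,0,0,0,0,1],
    [1,0,0,0,0,0,1],
  ],
)

```text
t: 8.4
position: [482.6, -13.1, 7.7]
eef_rot: [-1.56, 0.231, -0.222]
ft_force: [-10.9, 4.1, 8.9]
grip_width: 0.3
```

Emit:
send_rows(
  targets=[
    [1,0,0,0,0,0,1],
    [1,0,0,0,0,0,1],
  ],
)

```text
t: 8.65
position: [482.5, -13.1, 7.6]
eef_rot: [-1.56, 0.232, -0.22]
ft_force: [-12.9, 4.9, 11.6]
grip_width: 0.3
```

```bash
python3 -c "
from h import *
plan((-46.5,0,9))"
```

```text
t 8.65 press-frame TCP [-48.9  -0.2   7.6] tool axes in press [[1.0, -0.01, -0.0], [0.0, -0.0, 1.0], [-0.01, -1.0, -0.0]] F [-13.8   1.1  11.6] grip 0.3
(-46.5, 0, 9) -> [ 2.4 -1.4  0.2]
```

Emit:
send_rows(
  targets=[
    [-8,0,0,0,0,0,1],
    [-8,2.5,0,0,0,0,1],
    [-8,2.5,0,0,0,0,1],
  ],
)

```text
t: 9.02
position: [480.1, -12.3, 5.5]
eef_rot: [-1.559, 0.227, -0.229]
ft_force: [0.4, 0.5, -0.8]
grip_width: 0.1
```

Emit:
send_rows(
  targets=[
    [3,0,0,0,0,0,1],
    [5,0,0,0,0,0,1],
    [7,0,0,0,0,0,1],
    [8,0,0,0,0,0,1],
  ],
)

```text
t: 9.52
position: [482.6, -13.2, 5.0]
eef_rot: [-1.56, 0.233, -0.22]
ft_force: [-13.0, 4.8, 11.4]
grip_width: 0.4
```

```bash
python3 -c "
from h import *
plan((-46.5,0,9))"
```

```text
t 9.525 press-frame TCP [-48.9  -0.2   5. ] tool axes in press [[1.0, -0.01, -0.0], [0.0, -0.0, 1.0], [-0.01, -1.0, -0.0]] F [-13.9   0.9  11.4] grip 0.4
(-46.5, 0, 9) -> [ 2.3 -4.   0.2]
```

Emit:
send_rows(
  targets=[
    [2,0,0,0,0,0,1],
    [4,0,0,0,0,0,1],
    [4,0,0,0,0,0,1],
  ],
)

```text
t: 9.9
position: [482.5, -13.3, 4.5]
eef_rot: [-1.561, 0.237, -0.214]
ft_force: [-20.7, 9.1, 17.9]
grip_width: 0.4
```

```bash
python3 -c "
from h import *
plan((-130,-40,80))"
```

```text
t 9.9 press-frame TCP [-48.9  -0.3   4.5] tool axes in press [[1.0, -0.01, -0.0], [0.0, -0.0, 1.0], [-0.01, -1.0, -0.0]] F [-22.4   2.8  17.9] grip 0.4
(-130, -40, 80) -> [-82.2 -74.1 -39.8]
```

Emit:
send_rows(
  targets=[
    [-20,0,0,0,0,0,1],
    [-60,-10,0,0,10,0,1],
    [-80,-60,-10,0,20,0,1],
    [-80,-74,-20,0,30,0,1],
    [-80,-74,-30,0,40,0,1],
    [-80,-74,-40,0,50,0,1],
    [-80,-74,-40,0,60,0,1],
    [-80,-74,-40,0,70,0,1],
  ],
)

```text
t: 10.9
position: [403.3, -31.2, 79.7]
eef_rot: [-1.233, 1.169, -1.171]
ft_force: [-0.0, -0.1, -0.5]
grip_width: 0.6
```

Emit:
send_rows(
  targets=[
    [0,0,0,0,10,0,0.5],
    [0,0,0,0,20,0,0],
    [0,0,0,0,20,0,0],
    [0,0,0,0,20,0,0],
  ],
)

```text
t: 11.4
position: [402.8, -30.9, 79.6]
eef_rot: [-1.06, 1.417, -1.417]
ft_force: [-0.7, -0.5, -0.4]
grip_width: 38.4
```

```bash
python3 - <<'E'
from h import *
plan((108,90,130))
f=grab_frame("wrist")
im=f["image"]
q=[proj(f,P2W(P,(-37.5,y,z))) for y in(-25,25) for z in(12,32)]; print(np.round(q,1))
c=np.mean(q,0).astype(int); x0=max(c[0]-80,0); y0=max(c[1]-60,0)
cr=cv2.resize(im[y0:y0+120,x0:x0+160],None,fx=5,fy=5,interpolation=cv2.INTER_CUBIC)
for u in q: cv2.circle(cr,tuple(int(v) for v in (u-[x0,y0])*5),3,(255,0,255),-1)
cv2.imwrite("pics/w3.png",cr)
E
```

```text
t 11.4 press-frame TCP [-120.3  -39.9   79.6] tool axes in press [[0.0, 0.0, 1.0], [-1.0, 0.0, 0.0], [-0.0, -1.0, 0.0]] F [-0.6 -0.7 -0.4] grip 38.4
(108, 90, 130) -> [-129.3  -50.4  228.7]
[[427.9 193.6]
 [437.9 202.2]
 [436.3 126.1]
 [447.9 128.7]]
```

View pics/w3.png

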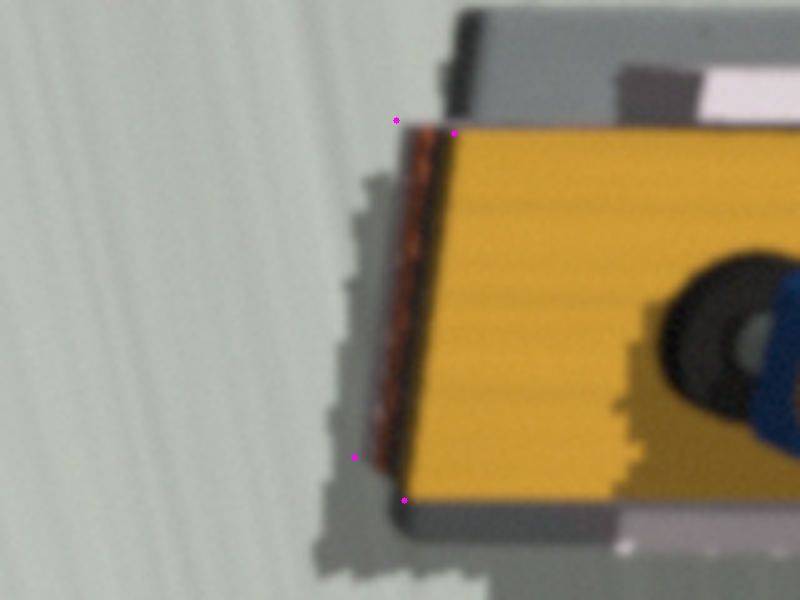

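Emit:
send_rows(
  targets=[
    [-20,-50,10,0,0,0,0],
    [-40,-80,50,0,0,0,0],
    [-60,-80,105,0,0,0,0],
    [-80,-80,160,0,0,0,0],
    [-80,-80,215,0,0,0,0],
    [-80,-80,225,0,0,0,0],
    [-80,-80,225,0,0,0,0],
    [-80,-80,225,0,0,0,0],
  ],
)

```text
t: 12.45
position: [639.5, -18.0, 159.3]
eef_rot: [-1.059, 1.42, -1.418]
ft_force: [0.5, -0.3, 0.4]
grip_width: 88.0
```

```bash
python3 - <<'E'
from h import *
plan((105,87.5,150),(105,87.5,92))
f=grab_frame("wrist")
for t,z in (("lever_knob",100),("lever_axis",80)):
    for r in spot_point(f,t)[:2]: print(t,r["score"],W2P(atz(f,px(r),z)).round(1))
m=silhouettes(f,"lever_knob")[0]["mask"]; ys,xs=np.nonzero(m); print(xs.min(),xs.max(),ys.min(),ys.max())
# compare with red pixel blob: topmost end of knob
print("pred top/bottom",proj(f,P2W(P,(105,87.5,126))),proj(f,P2W(P,(105,87.5,76))))
hsv=cv2.cvtColor(f["image"],cv2.COLOR_BGR2HSV); r=(((hsv[...,0]<6)|(hsv[...,0]>174))&(hsv[...,1]>150)&(hsv[...,2]>60)&m)
ys,xs=np.nonzero(r); print("red",xs.min(),xs.max(),ys.min(),ys.max(),xs.mean(),ys.mean())
cv2.imwrite("pics/w4.png",f["image"])
E
```

```text
t 12.45 press-frame TCP [102.9  39.9 159.3] tool axes in press [[0.0, -0.0, 1.0], [-1.0, 0.0, 0.0], [-0.0, -1.0, -0.0]] F [ 0.5 -0.2  0.4] grip 88.0
(105, 87.5, 150) -> [-47.6   9.3   2.1]
(105, 87.5, 92) -> [-47.6  67.3   2.2]
lever_knob 0.67 [108.1  87.2 100. ]
lever_axis 0.91 [68.9 -0.8 80. ]
311 335 134 169
pred top/bottom [322.292553   159.13225276] [322.05026306 146.98703982]
red 312 335 135 168 323.6363636363636 151.0662557781202
```

View pics/w4.png

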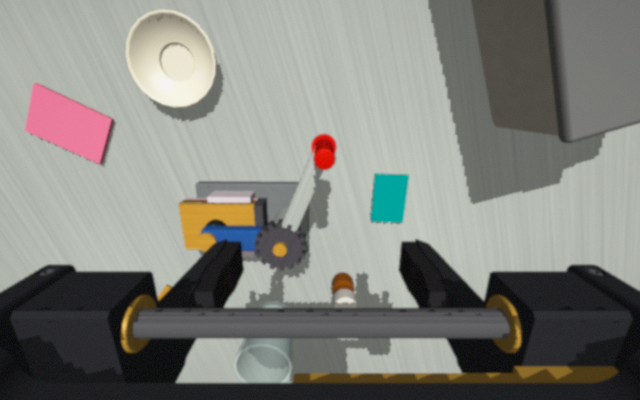

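Emit:
send_rows(
  targets=[
    [-25,5,1,0,0,0,0],
    [-48,9,3,0,0,0,0],
    [-48,9,3,0,0,0,0],
    [-48,40,3,0,0,0,0],
    [-48,67,3,0,0,0,0],
    [-48,67,3,0,0,0,0],
  ],
  squeeze=30,
)

```text
t: 13.4
position: [655.8, 26.3, 90.5]
eef_rot: [-1.062, 1.422, -1.419]
ft_force: [0.4, 0.6, -0.1]
grip_width: 88.1
```

Emit:
send_rows(
  targets=[
    [0,0,0,0,0,0,1],
    [0,0,0,0,0,0,1],
    [0,0,0,0,0,0,1],
    [0,0,0,0,0,0,1],
    [0,0,0,0,0,0,1],
  ],
)

```text
t: 14.02
position: [657.7, 26.7, 92.7]
eef_rot: [-1.058, 1.419, -1.419]
ft_force: [-0.8, -0.4, -0.0]
grip_width: 40.4
```

```bash
python3 - <<'E'
from h import *
a=lambda q:(68+95*np.cos(1.171+q),95*np.sin(1.171+q),92)
plan(*[a(q) for q in(0,.1,.2,.3,.4,.5,.55,.6,.62)])
E
```

```text
t 14.025 press-frame TCP [107.6  87.9  92.7] tool axes in press [[-0.0, 0.0, 1.0], [-1.0, 0.0, -0.0], [-0.0, -1.0, 0.0]] F [-0.7 -0.7 -0. ] grip 40.4
(np.float64(104.97692018487203), np.float64(87.50832745311502), 92) -> [ 0.4  0.7 -2.7]
(np.float64(96.05593428840686), np.float64(90.76268259149569), 92) -> [ -2.9   0.7 -11.6]
(np.float64(86.85462277059082), np.float64(93.11016700757614), 92) -> [ -5.2   0.7 -20.8]
(np.float64(77.46492209456066), np.float64(94.52732541304603), 92) -> [ -6.6   0.7 -30.2]
(np.float64(67.98065104564894), np.float64(94.99999802956822), 92) -> [ -7.1   0.7 -39.7]
(np.float64(58.496573325093195), np.float64(94.52346206860321), 92) -> [ -6.6   0.7 -49.1]
(np.float64(53.78424602301509), np.float64(93.93035898401453), 92) -> [ -6.    0.7 -53.9]
(np.float64(49.107450702457925), np.float64(93.10247891995111), 92) -> [ -5.2   0.7 -58.5]
(np.float64(47.24930364212561), np.float64(92.70603324845314), 92) -> [ -4.8   0.7 -60.4]
```

Still closing; continue.

Emit:
send_rows(
  targets=[
    [0,0,0,0,0,0,1],
    [0,0,0,0,0,0,1],
    [0,0,0,0,0,0,1],
    [0,0,0,0,0,0,1],
    [0,0,0,0,0,0,1],
  ],
)

```text
t: 14.65
position: [655.4, 27.3, 92.1]
eef_rot: [-1.062, 1.423, -1.417]
ft_force: [-6.1, 1.8, 4.1]
grip_width: 12.9
```

```bash
python3 - <<'E'
from h import *
plan()
E
```

```text
t 14.65 press-frame TCP [105.2  87.8  92.1] tool axes in press [[-0.0, -0.0, 1.0], [-1.0, -0.0, -0.0], [0.0, -1.0, -0.0]] F [-6.4 -0.1  4.1] grip 12.9
```

Emit:
send_rows(
  targets=[
    [-1.5,0,-6,0,0,0,1],
    [-3,0,-11,0,0,0,1],
    [-4,0,-16,0,0,0,1],
    [-5.2,0,-20.5,0,0,0,1],
    [-6,0,-25,0,0,0,1],
    [-6.6,0,-30,0,0,0,1],
    [-7,0,-35,0,0,0,1],
    [-7,0,-39.5,0,0,0,1],
  ],
)

```text
t: 15.65
position: [621.6, 45.4, 92.6]
eef_rot: [-1.058, 1.419, -1.419]
ft_force: [4.3, 1.1, -4.1]
grip_width: 12.6
```

```bash
cat >> h.py <<'E'
def lev():
    s=observe(); x=W2P(s["position"]); print("q est",round(np.arctan2(x[1],x[0]-68)-1.171,3),"r",round(np.hypot(x[1],x[0]-68),1))
    plan(*[tuple((68+95*np.cos(1.171+q),95*np.sin(1.171+q),92)) for q in(.5,.6,.62)])
E
python3 -c "
from h import *
lev()"
```

```text
q est 0.404 r 95.5
t 15.65 press-frame TCP [67.6 95.5 92.6] tool axes in press [[-0.0, 0.0, 1.0], [-1.0, 0.0, -0.0], [-0.0, -1.0, 0.0]] F [ 3.8  2.3 -4.1] grip 12.6
(np.float64(58.496573325093195), np.float64(94.52346206860321), 92) -> [ 1.   0.6 -9.1]
(np.float64(49.107450702457925), np.float64(93.10247891995111), 92) -> [  2.4   0.6 -18.5]
(np.float64(47.24930364212561), np.float64(92.70603324845314), 92) -> [  2.8   0.6 -20.4]
```

Emit:
send_rows(
  targets=[
    [0.2,0,-3,0,0,0,1],
    [0.5,0,-6,0,0,0,1],
    [0.8,0,-9,0,0,0,1],
    [1.2,0,-12,0,0,0,1],
    [1.7,0,-15,0,0,0,1],
    [2.2,0,-17.5,0,0,0,1],
    [2.2,0,-17.5,0,0,0,1],
    [2.2,0,-17.5,0,0,0,1],
  ],
)

```text
t: 16.65
position: [604.5, 48.8, 92.6]
eef_rot: [-1.057, 1.419, -1.418]
ft_force: [3.4, 4.6, -4.2]
grip_width: 13.1
```

```bash
python3 - <<'E'
from h import *
lev()
f=grab_frame("side")
for p in("lever_axis",): pass
fs=grab_frame("scene")
for n,g in(("side",f),("scene",fs)):
    c=proj(g,P2W(P,(30,40,60))).astype(int); im=g["image"][c[1]-30:c[1]+30,c[0]-40:c[0]+40]
    cv2.imwrite(f"pics/{n}5.png",cv2.resize(im,None,fx=6,fy=6,interpolation=cv2.INTER_CUBIC))
    for t in("beaker","vial","dish","lever_axis"):
        r=spot_point(g,t); 
        if r: print(n,t,atz(g,px(r[0]),80 if t=="lever_axis" else 0).round(0)[:2])
E
```

```text
q est 0.585 r 95.6
t 16.65 press-frame TCP [50.4 94.  92.6] tool axes in press [[0.0, 0.0, 1.0], [-1.0, 0.0, 0.0], [-0.0, -1.0, 0.0]] F [ 2.   5.4 -4.2] grip 13.1
(np.float64(58.496573325093195), np.float64(94.52346206860321), 92) -> [-0.6  0.6  8.1]
(np.float64(49.107450702457925), np.float64(93.10247891995111), 92) -> [ 0.9  0.6 -1.2]
(np.float64(47.24930364212561), np.float64(92.70603324845314), 92) -> [ 1.3  0.6 -3.1]
side beaker [ 532. -169.]
side vial [ 628. -150.]
side dish [543. 120.]
side lever_axis [590. -59.]
scene beaker [ 543. -171.]
scene vial [ 537. -163.]
scene dish [544. 132.]
scene lever_axis [601. -44.]
```

View pics/side5.png

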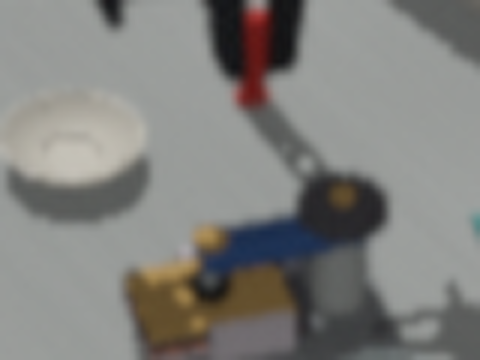

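Emit:
send_rows(
  targets=[
    [0.6,0,-1,0,0,0,1],
    [1.2,0,-2,0,0,0,1],
    [1.2,0,-2,0,0,0,1],
    [1.2,0,-2,0,0,0,1],
    [1.2,0,-2,0,0,0,1],
    [1.2,0,-2,0,0,0,1],
  ],
)

```text
t: 17.9
position: [602.8, 48.9, 92.7]
eef_rot: [-1.056, 1.418, -1.417]
ft_force: [4.6, 6.5, -5.1]
grip_width: 12.9
```

```bash
python3 - <<'E'
from h import *
lev()
f=grab_frame("wrist")
im=cv2.resize(f["image"][100:300,100:400],None,fx=2.6,fy=2.6,interpolation=cv2.INTER_CUBIC); cv2.imwrite("pics/w6.png",im)
for q in [(-37.5,-25,32),(-37.5,25,32),(-37.5,25,12)]: print((proj(f,P2W(P,q))-[100,100])*2.6)
E
```

```text
q est 0.604 r 95.6
t 17.9 press-frame TCP [48.6 93.6 92.7] tool axes in press [[0.0, 0.0, 1.0], [-1.0, 0.0, 0.0], [-0.0, -1.0, 0.0]] F [ 2.6  7.6 -5.1] grip 12.9
(np.float64(58.496573325093195), np.float64(94.52346206860321), 92) -> [-0.9  0.7  9.9]
(np.float64(49.107450702457925), np.float64(93.10247891995111), 92) -> [0.5 0.7 0.5]
(np.float64(47.24930364212561), np.float64(92.70603324845314), 92) -> [ 0.9  0.7 -1.4]
[315.72083523 625.53781881]
[299.18104532 500.09769723]
[318.9979299  464.16128838]
```

View pics/w6.png

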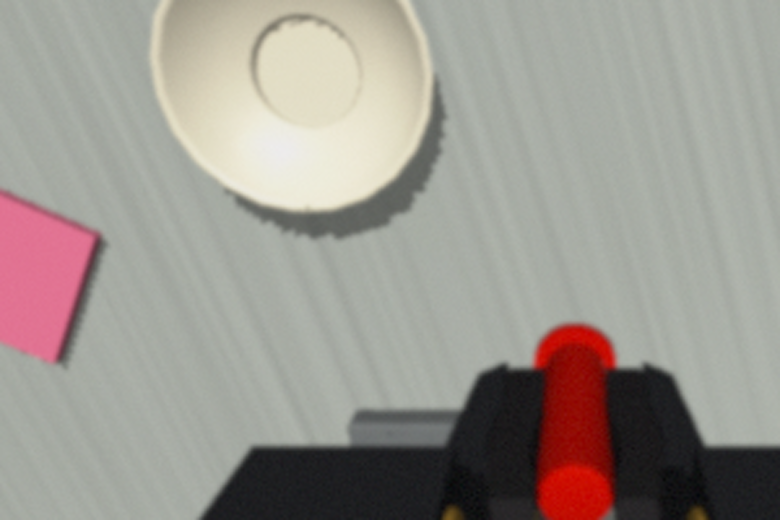

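Emit:
send_rows(
  targets=[
    [-1,0,0,0,0,0,1],
    [-2,0,0,0,0,0,1],
    [-2,0,0,0,0,0,1],
    [-2,0,0,0,0,0,1],
    [-2,0,0,0,0,0,1],
  ],
)

```text
t: 18.58
position: [603.1, 49.0, 92.6]
eef_rot: [-1.057, 1.419, -1.42]
ft_force: [5.1, 2.4, -4.4]
grip_width: 13.1
```

```bash
python3 - <<'E'
from h import *
lev(); print(observe()["joint_velocities"].round(3))
f=grab_frame("side"); s=grab_frame("scene")
for g in(f,s):
  for t in("flask","vial","coupon4_mid","foot"):
    r=spot_point(g,t); print(t,[(round(a["score"],2),W2P(atz(g,px(a),{"coupon4_mid":29.5,"foot":32}.get(t,0))).round(0)) for a in r[:2]])
E
```

```text
q est 0.601 r 95.6
t 18.575 press-frame TCP [48.9 93.7 92.6] tool axes in press [[-0.0, 0.0, 1.0], [-1.0, 0.0, -0.0], [-0.0, -1.0, 0.0]] F [ 4.2  3.8 -4.4] grip 13.1
(np.float64(58.496573325093195), np.float64(94.52346206860321), 92) -> [-0.8  0.6  9.6]
(np.float64(49.107450702457925), np.float64(93.10247891995111), 92) -> [0.6 0.6 0.2]
(np.float64(47.24930364212561), np.float64(92.70603324845314), 92) -> [ 1.   0.6 -1.7]
[ 0.     0.     0.001 -0.001  0.001  0.002  0.002]
flask [(0.55, array([  71., -408.,    0.])), (0.23, array([34., 11., -0.]))]
vial [(0.71, array([134., -76.,  -0.])), (0.57, array([  50., -138.,    0.]))]
coupon4_mid [(0.83, array([-159.,   81.,   30.])), (0.67, array([ -99., -135.,   30.]))]
foot [(0.44, array([ 1.,  4., 32.]))]
flask [(0.88, array([  63., -403.,    0.]))]
vial [(0.49, array([118., -72.,   0.]))]
coupon4_mid [(0.72, array([158., -70.,  30.])), (0.67, array([ -53., -115.,   29.]))]
foot []
```

Lever steady at about 0.60 rad, tangential force about 4.9 N, grip firm, bystanders in place. Handing in.

```bash
python3 -c "
from rig import *
print(sign_off())"
```

```text
the job is handed in; nothing more can be done
None
```

I pushed the four coupons home, pulled the lever to its third click, and handed the job in at about 18.6 s with the fingers still gripping the knob. No verdict was reported.

- **Coupons:** I pushed the near ends with the shut fingers. They stopped at the same point on a second push and did not move when I raised the force to 22 N. A close wrist picture then showed the near ends lined up, and the top corners matched the predicted home position to about a pixel. The lever had not been touched at that stage.
- **Lever:** I pinched the red knob with a 30 N grip setting. It stood where the press-pose estimate said it should at rest. I then pulled it along its arc in small steps.
- **Last check:** The lever was at about 0.60 rad, worked out from the tool position, and the arm was not moving. The force along the pull was about 5 N, the sideways force about 3 N, and the finger opening 13.1 mm.
- **Not confirmed:**
    - The foot's force on the stack was not measured; it is inferred from the lever angle, and the side picture shows the foot on or near the stack.
    - After the lever was pulled, the gripper hid the stack from the wrist camera. The coupons' final position therefore rests on the earlier check.
- **Disagreements:**
    - The networks' readings from the scene and side cameras were several mm off, with some outright wrong. I relied on the wrist-camera fit instead, which agreed to about 2 mm.
    - One scene reading put the vial somewhere else; the other checks put it where it started. The late checks of the beaker, dish and flask agreed with their starting places to within about 15 mm.
    - I did not check the blue tube, amber bottle and reagent again at the end.

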